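# Bearing caps under the inspection lamp

## Robot

A 7-joint arm with a two-finger parallel gripper is mounted at the origin on the work surface; the furniture and walls round the work are solid. World frame = base frame: x ahead of the robot, y to its left, z up, the work surface at z = 0. Lengths are in m, angles in rad, forces in N, time in s.
With the tool pointing down it reaches from about 0.4 to 0.85 m from the base axis. Payload 10.4 kg.
Tool frame: the origin (TCP) lies on the centre line of the jaws, within the pads' length; the fingertips stand 11 mm ahead of it and the grasp point (between the pads) lies 8 mm behind it (tip_reach is the distance from the TCP to the fingertips, in m); z points along the fingers, y is the line along which they close (so a half turn about z gives the same grasp; the last joint's range is limited). The gripper opens to 85 mm and grips with 20 to 120 N. Pads are 22 mm wide; open, the fingers measure 114 mm over their backs; the gripper's body (76 mm by 85 mm) begins 54 mm behind the grasp point. The pads swing forward as they close: fully open they stand 13 mm farther back than shut.
Start: joints at [1.115, 0.332, -0.065, 1.46, 0.022, 1.35, -0.088], TCP at [0.262, -0.567, 0.242] pointing down, gripper open.
Joint ranges: [-2.6, 2.6], [-0.5, 2.12], [-1.47, 1.34], [0.16, 2.42], [-1.27, 4.41], [0.06, 2.06], [-2.6, 2.6]. Speed limits (rad/s): [2.22, 2.22, 2.79, 2.79, 3.14, 3.14, 3.14].

## Interface

Orientations are given as a unit quaternion [x, y, z, w].
In Python, from workcell import get_obs, camera, hand_in, tip_reach gives the robot as it stands. The module is installed in compiled form; this text tells all that it offers.
- The arm moves only by the tool move_arm, never from a script. Its argument "plan" is a list of rows, each an object with "delta_pos": the shift along the tool's x, y, z in a scale on which 1.0 is 1000 mm, a list of three; "turn": the turn, a rotation vector about the tool's x, y, z in a scale on which 1.0 is pi rad, a list of three; "fingers": the closure, from 0 (fully open) to 1 (shut). A call has 1 to 12 rows; each row is the pose to reach, as a shift and turn from the pose commanded when the call began, along the tool's axes at that moment; what a row does not reach only later rows make up. A row lasts 1/8 s, in which the tool goes at most 62.5 mm and 10.7 degrees, less where a joint would pass 70% of its speed; a pose out of reach is approached as far as the arm can. No shift or turn number may pass 1 either way. A call with a gripper value outside its range is refused whole. The fingers move at their own pace and stop on an object; "force" is the grip in N (left out, the last holds). Time passes only in rows, so rows that repeat a pose let the fingers close. It gives the time, the measured TCP pose, the force, the opening and the grip force at its end, in the units of the state.
- get_obs(): the state, without advancing time (a new reading comes with each control period).
- camera(name): name is "scene" or "top"; returns a dict with "color" (480x640x3 uint8, red, green, blue), "range_z" (480x640 float32, m along the optical axis (not along the pixel's ray), 0 where there is no reading), "fx", "fy", "cx", "cy" (pixels), "R" (3x3) and "t" (3): a world point X has camera coordinates R X + t. Camera axes: x right, y down, z forward; pixel columns grow to the right and rows downward; lengths in m; the calibration is good to about 2 mm. A picture is of the moment at which its call begins.
- hand_in(): hands the job in; it is judged then, once.
The state is a dict: "clock": time; "joint_pos": joint angles; "joint_velocities": joint speeds; "tau": joint torques, N m; "position": TCP position; "ee_rot": TCP orientation; "ft_force": force on the tool from outside, world axes, zero at the start; "torque": the same for the moment, N m; "grip_width": opening from 0.0 (shut) to 1.0 (fully open); "grasp_force": force on a finger pad.
Only numpy, scipy, OpenCV 4.12 (cv2) and the standard library are available. Lean on these libraries where they do the work, as an engineer would, in place of code of your own. Each camera call takes 0.05 s, during which the arm holds its last target. There are 200 camera calls.

## Task

Get the four bearing caps ready for inspection: slide the loaded blue tray by its pull tab into the runner frame until it is home against the end stop and the sprung roller has dropped in behind it, with all caps still standing in their tray. Then draw the inspection lamp out of its leaning holder, turn it so that its lens faces straight down, and hold it over the middle of the tray with the lens about 15 cm above the bench. Finish still holding the lamp there, steady and touching nothing but the gripper, and leave the grease tin and the yellow yoke where they stand.

Things in the scene. Friction and masses are not known exactly. Their poses are not given: they have to be found in the camera images.
- tray: open blue sheet-metal parts tray, 84 mm (its x) by 120 mm (its y), six pockets, rim 22 mm up, corners bevelled (6 mm in x by 12 mm in y), about 0.3 kg, standing on the bench. Origin: centre of its underside. It goes into the runner with its +y end first.
- tab (a point): point to grip on the tray's upright pull tab: a plate 8 mm thick (tray y), 44 mm wide (tray x), 3 to 58 mm above the bench. This point is 46 mm above the bench and 96 mm behind the tray's centre (tray -y). 32 mm of free room between the tab and the tray's end wall.
- runner: aluminium runner frame fixed to the bench. Open at its -y end: splayed lead-ins, 114 mm apart at the mouth, about 100 mm before the origin. Rails 28 mm tall and 87 mm apart (1.5 mm play each side of the tray), with lips 2.5 mm above the tray's rim; end stop at its +y end. Origin: on the bench, where a seated tray has its own origin, with the same axes.
- catch (a joint): sprung brass roller in the frame's -x rail, 56 mm before the frame's origin. Reads 0 m at rest; the side of a passing tray pushes it outwards 3 to 7 mm (2 to 5 N), and it falls in behind the tray's rear bevel, to under 2 mm, when the tray is home. Pushing the tray home takes under 20 N.
- lamp: black and orange angle-head inspection lamp, 0.22 kg: straight handle 26 mm wide (its y), 30 mm deep (its z), 126 mm long, with a round head 41 mm across at its end. Origin: middle of the handle's butt end; x runs along the handle to the head; the lens faces -z. It starts leaning at 45 degrees in the holder, head up, lens underneath, the first 60 mm in the socket.
- lamp_grip (a point): point to grip on the lamp's handle: the middle of the ribbed part, 100 mm from the butt along the handle; grip across the 26 mm width
- lens (a point): centre of the lamp's lens, 142 mm from the butt along the handle and 30 mm from the handle's axis on its -z side
- holder: lamp holder fixed to the bench: dark base plate 130 x 90 x 8 mm, and a black socket that rises at 45 degrees towards the holder's +x, with 2 mm of play; its longest wall, under the handle, ends 74 mm from the socket's bottom. Drawing the lamp 75 mm along its handle clears it. Bottles stand on the shelf behind. Origin: below the socket's bottom; z up.
- socket (a point): middle of the bottom of the holder's socket, 34 mm above the bench; the lamp's butt rests here
- cap_1: pale grey, almost white, ring-like bearing cap standing in a pocket of the tray, 24 mm across, 17 mm tall; origin: centre of its underside
- cap_2: pale grey, almost white, ring-like bearing cap standing in a pocket of the tray, 24 mm across, 17 mm tall; origin: centre of its underside
- cap_3: pale grey, almost white, ring-like bearing cap standing in a pocket of the tray, 24 mm across, 17 mm tall; origin: centre of its underside
- cap_4: pale grey, almost white, ring-like bearing cap standing in a pocket of the tray, 24 mm across, 17 mm tall; origin: centre of its underside
- grease_tin: round red and white tin, 68 mm across, 63 mm tall; bystander
- yoke: yellow flange yoke with its cross, 96 x 94 x 84 mm, standing on its flange; bystander
There are look-alikes about, which are no part of the job. Leave any green look-alike of the lamp alone.

How it is judged:
On the way, in this order (a step that is already met when the one before it is completed fails the run):
1. the tray is home in the runner frame, the roller behind it, all four caps standing in it (y of tray in the frame of runner between -0.005 and 0.005 m and x of tray in the frame of runner between -0.005 and 0.005 m and angle between the y axis of tray and the y axis of runner, either way round below 0.06 rad and height (world z) of tray below 0.004 m and value of joint catch below 0.0035 m and x of cap_1 in the frame of tray between -0.037 and 0.037 m and y of cap_1 in the frame of tray between -0.056 and 0.056 m and z of each of cap_1, cap_2, cap_3, cap_4 in the frame of tray below 0.01 m and angle between each of cap_1, cap_2, cap_3, cap_4's own z axis and vertical below 0.3 rad and x of cap_2 in the frame of tray between -0.037 and 0.037 m and y of cap_2 in the frame of tray between -0.056 and 0.056 m and x of cap_3 in the frame of tray between -0.037 and 0.037 m and y of cap_3 in the frame of tray between -0.056 and 0.056 m and x of cap_4 in the frame of tray between -0.037 and 0.037 m and y of cap_4 in the frame of tray between -0.056 and 0.056 m), for 0.2 s.
2. the lamp is drawn clear of its holder, in the gripper (distance between lamp and socket above 0.08 m and contact force between lamp and the fingers above 1 N and contact force between lamp and holder below 0.1 N), for 0.1 s.
At the end, for the whole second after the job is handed in: Tray within 5 mm and 0.06 rad of its seat, roller within 3.5 mm of rest, all four caps standing in it; the gripper holds the lamp still, lens straight down within 0.2 rad, within 35 mm of the tray's centre from above, 100 to 200 mm above the bench, touching neither holder, runner nor tray (all of step 1 and angle between lamp's own z axis and vertical below 0.2 rad and horizontal distance between lens and tray below 0.035 m and height (world z) of lens between 0.1 and 0.2 m and contact force between lamp and the fingers above 1 N and linear speed of lamp below 0.03 m/s and linear speed of tray below 0.02 m/s and contact force between lamp and holder below 0.1 N and contact force between lamp and runner below 0.1 N and contact force between lamp and tray below 0.1 N); the arm keeps its last pose, push and grip.
It fails at once if a bystander is pushed more than 20 mm (distance of any of grease_tin, yoke from where it was at the start of the episode above 0.02 m).
It also fails if it takes over 67 s, if anything falls off the work surface, if the arm or the gripper's body presses on something with over 40 N, if the wrist force passes 120 N, or if a joint passes its speed limit or range.

## Working session

There is one attempt and no reset: what is moved stays moved. The work goes in short steps, Python scripts to look and compute and a tool call to move; the robot and the scene stay as the last step left them, time stands still between calls to the robot, and variables do not carry over. Pictures are saved under pics/ and viewed, at most 10 in all, crops included, and the job is handed in when it is done.

Besides the shell and the picture viewer there is one more tool, called as name(argument=value, ...), one argument or row to a line, values as JSON. move_arm: Moves the arm, as the interface text tells. Its arguments: {"type":"object","properties":{"plan":{"type":"array","items":{"type":"object","properties":{"delta_pos":{"type":"array","items":{"type":"number"}},"turn":{"type":"array","items":{"type":"number"}},"fingers":{"type":"number"}}}},"force":{"type":"number"}},"required":["plan"]}

```bash
mkdir -p pics
cat > h.py <<'E'
import numpy as np, cv2
from workcell import get_obs, camera, hand_in, tip_reach
from scipy.spatial.transform import Rotation as Rn
def pts(c):
    v,u=np.mgrid[0:480,0:640]; z=c["range_z"]
    p=np.stack([(u-c["cx"])/c["fx"]*z,(v-c["cy"])/c["fy"]*z,z],-1)
    w=(p-np.array(c["t"]))@np.array(c["R"]); w[z==0]=np.nan; return w
def ray(c,u,v,h):
    R=np.array(c["R"]);o=-R.T@c["t"];d=R.T@np.array([(u-c["cx"])/c["fx"],(v-c["cy"])/c["fy"],1]);return o+d*(h-o[2])/d[2]
def save(n,img): cv2.imwrite(f"pics/{n}.png",img[...,::-1])
E
python3 - <<'E'
from h import *
for n in("scene","top"):
    c=camera(n); save(n+"0",c["color"]); np.savez(n+"0.npz",**c); print(n,-np.array(c["R"]).T@c["t"],c["fx"],(c["range_z"]>0).mean())
print(get_obs(),tip_reach)
E
```

```text
scene [-0.60900143  0.67859469  1.41815772] 601.0012303851361 0.996064453125
top [ 0.30837208 -0.05948962  1.63414026] 469.89261630209444 0.9961555989583334
{'clock': 0.1, 'joint_pos': array([ 1.11542732,  0.33281459, -0.06470613,  1.46086851,  0.02163038,
        1.34987533, -0.08848825]), 'joint_velocities': array([-4.67405364e-04, -1.45205985e-03,  3.91198446e-04, -2.15981205e-03,
        1.03383091e-03,  7.04334438e-04, -3.88395216e-06]), 'tau': array([ 1.33219306e-03, -6.26746058e+01,  4.90985450e-02, -3.92432392e+01,
        1.63779734e-02,  6.89036620e-03, -2.37804238e-05]), 'position': array([ 0.2619753 , -0.5670943 ,  0.24158647]), 'ee_rot': array([ 9.76675192e-01,  2.14721136e-01, -1.77103527e-04, -6.09456949e-04]), 'ft_force': array([-0.10814416, -0.099494  ,  0.36137994]), 'torque': array([ 0.00454348,  0.02014456, -0.06240064]), 'grasp_force': 0.0, 'grip_width': 0.9964671996777689} 0.011
```

View pics/scene0.png

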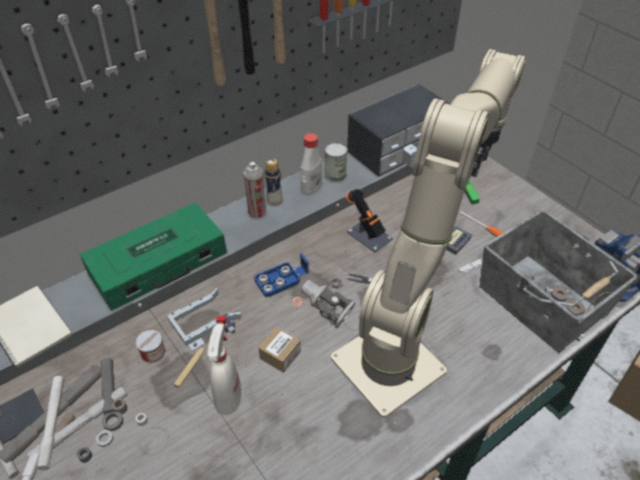

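View pics/top0.png

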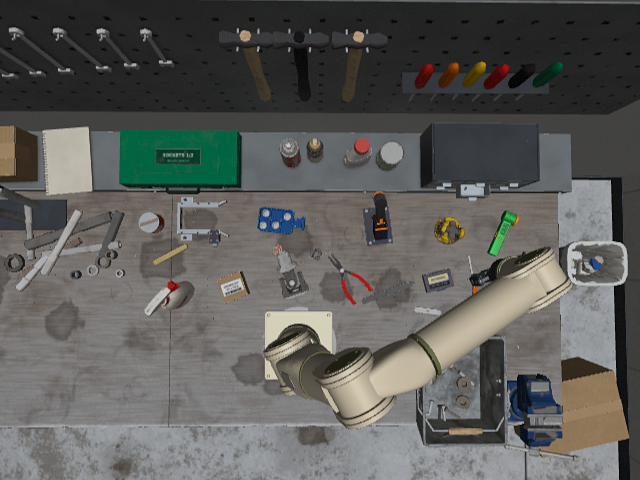

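The scene picture shows the tray at about (280,280), the runner at (195,315), and the lamp in its holder at (368,220). The top picture shows the tray at (281,220) with its tab at (302,224), the runner at (200,218) opening right, the lamp at (378,215), the tin at (150,222) and the yoke at (449,229).

Possible mix-ups, by top pixel:
- **Lamp:** black and orange at (378,215), or the green look-alike at (505,230). I choose the black and orange one.
- **Tray:** only one, the blue one at (281,220). The blue vise at (530,405) is something else.
- **Yoke:** yellow at (449,229), or the grey one at (290,272).
- **Tin:** red and white at (150,222), or the grey can at (390,155).

Next is a close crop plus measurements.

Run:
```python
from h import *
T=dict(np.load("top0.npz"));S=dict(np.load("scene0.npz"))
a=cv2.resize(T["color"][185:265,165:415],(800,256),interpolation=cv2.INTER_CUBIC)
b=cv2.resize(S["color"][170:350,145:395],(472,340),interpolation=cv2.INTER_CUBIC)
im=np.zeros((596,800,3),np.uint8); im[:256]=a; im[256:,:472]=b; 
im[256:,472:]=cv2.resize(S["color"][170:260,320:407],(328,340),interpolation=cv2.INTER_CUBIC); save("crop1",im)
for n,c in(("top",T),("scene",S)):
    w=pts(c); h=cv2.cvtColor(c["color"],cv2.COLOR_RGB2HSV)
    bl=(h[...,0]>100)&(h[...,0]<125)&(h[...,1]>140)&(w[...,2]<.08)&(abs(w[...,1])<.35)&(w[...,0]>.2)
    p=w[bl]; 
    print(n,"blue",len(p),np.nanmin(p,0).round(3),np.nanmax(p,0).round(3))
    for lo,hi in((.015,.026),(.04,.07)):
        q=p[(p[:,2]>lo)&(p[:,2]<hi)].astype(np.float32); r=cv2.minAreaRect(q[:,:2]); print(lo,len(q),r,np.median(q[:,2]))
        print(q[np.argsort(q[:,1])[::max(1,len(q)//12)]].round(3).tolist() if lo>.03 else "")
    # lamp
    m=(abs(w[...,0]-.36)<.14)&(abs(w[...,1]+.26)<.12)&(w[...,2]>.02)
    q=w[m]; print("lamp",len(q),np.nanmin(q,0).round(3),np.nanmax(q,0).round(3))
    orr=m&(h[...,0]<16)&(h[...,1]>150)&(h[...,2]>120); print("orange",w[orr].mean(0).round(3),w[orr].min(0).round(3),w[orr].max(0).round(3))
    m=(w[...,1]>.05)&(w[...,1]<.3)&(w[...,0]>.15)&(w[...,0]<.46)&(w[...,2]>.012)&(w[...,2]<.05)&~bl
    nlab,L,st,ce=cv2.connectedComponentsWithStats(m.astype(np.uint8))
    for i in range(1,nlab):
        if st[i,4]>25:
            q=w[L==i]; print("cmp",st[i].tolist(),q.min(0).round(3),q.max(0).round(3))
```

```text
top blue 699 [ 0.383 -0.29  -0.008] [0.472 0.142 0.077]Traceback (most recent call last):
  File "<stdin>", line 13, in <module>
cv2.error: OpenCV(4.12.0) /io/opencv/modules/imgproc/src/convhull.cpp:143: error: (-215:Assertion failed) total >= 0 && (depth == CV_32F || depth == CV_32S) in function 'convexHull'
```

View pics/crop1.png

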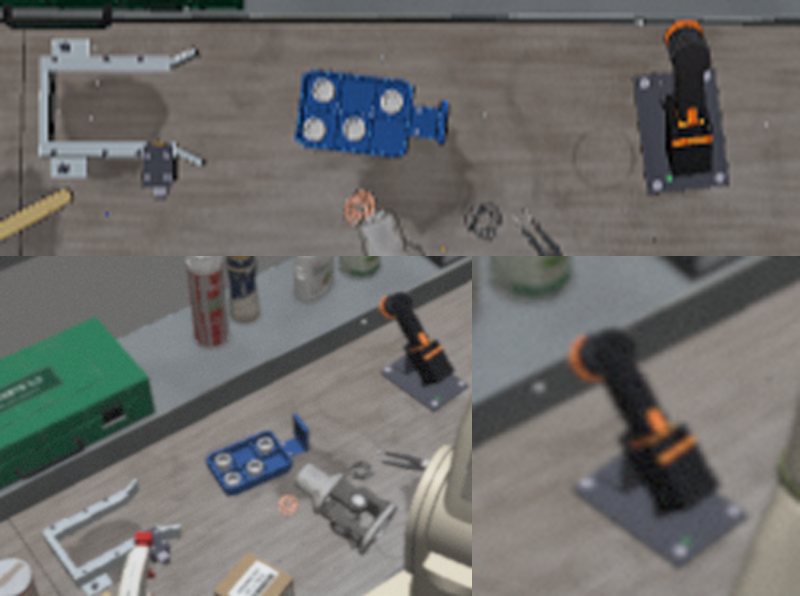

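The crop shows the choices are right. In the top part, the tray is at (355,113) with its tab at (437,122), four caps sit in it, the runner mouth faces the tray, and the roller is on the lower (-x) rail at (158,165). The lamp leans towards +x, with its base plate around (682,130). Now the numbers.

Run:
```python
from h import *
T=dict(np.load("top0.npz"));S=dict(np.load("scene0.npz"))
for n,c in(("top",T),("scene",S)):
    w=pts(c).astype(np.float32); h=cv2.cvtColor(c["color"],cv2.COLOR_RGB2HSV)
    R=(w[...,0]>.3)&(w[...,0]<.5)
    bl=(h[...,0]>100)&(h[...,0]<125)&(h[...,1]>120)&(w[...,2]<.09)&(w[...,1]>-.12)&(w[...,1]<.17)&R
    print(n)
    p=w[bl]
    for lo,hi in((.012,.028),(.036,.075)):
        q=p[(p[:,2]>lo)&(p[:,2]<hi)]
        if len(q)>3: print("blue",lo,len(q),cv2.minAreaRect(q[:,:2].copy()),np.median(q[:,2]),q.min(0),q.max(0))
    # tray outline by ray at rim height
    M=bl.astype(np.uint8)
    white=(h[...,1]<60)&(h[...,2]>150)&(w[...,1]>-.03)&(w[...,1]<.15)&R&(w[...,2]>.008)
    nl,L,st,ce=cv2.connectedComponentsWithStats(white.astype(np.uint8))
    for i in range(1,nl):
        if st[i,4]>8: print("cap",ce[i],st[i,4],ray(c,*ce[i],.017).round(4),np.median(w[L==i][:,2]))
    lm=(w[...,0]>.25)&(w[...,0]<.53)&(w[...,1]>-.36)&(w[...,1]<-.15)&(w[...,2]>.02)
    q=w[lm]; print("lamp",len(q),q.min(0),q.max(0))
    orr=lm&(h[...,0]<16)&(h[...,1]>150)&(h[...,2]>120)
    nl,L,st,ce=cv2.connectedComponentsWithStats(orr.astype(np.uint8))
    for i in range(1,nl):
        if st[i,4]>4: q=w[L==i]; print("or",ce[i],st[i,4],q.mean(0),q.min(0),q.max(0))
    for z0 in np.arange(.06,.17,.02):
        q=w[lm&(abs(w[...,2]-z0)<.01)]; print("sl",z0.round(2),len(q),q.mean(0) if len(q) else 0, np.ptp(q,0) if len(q) else 0)
    pl=(w[...,2]>.003)&(w[...,2]<.014)&(w[...,0]>.25)&(w[...,0]<.5)&(w[...,1]>-.37)&(w[...,1]<-.13)&(h[...,2]<110)
    nl,L,st,ce=cv2.connectedComponentsWithStats(pl.astype(np.uint8)); i=1+st[1:,4].argmax(); print("plate",cv2.minAreaRect(w[L==i][:,:2].copy()),st[i])
    m=(w[...,1]>.1)&(w[...,1]<.4)&R|(w[...,1]>.18)&(w[...,1]<.4)&(w[...,0]>.25)&(w[...,0]<.5)
    m&=(w[...,2]>.015)&(w[...,2]<.06)&~bl&(h[...,1]<70)
    nl,L,st,ce=cv2.connectedComponentsWithStats(m.astype(np.uint8))
    for i in range(1,nl):
        if st[i,4]>15: q=w[L==i]; print("cmp",st[i].tolist(),q.min(0),q.max(0),cv2.minAreaRect(q[:,:2].copy()),np.median(q[:,2]))
```

```text
top
blue 0.012 184 ((0.42556899785995483, 0.06076062470674515), (0.1576463282108307, 0.08171413838863373), 83.38124084472656) 0.019809658 [ 0.38262454 -0.01529922  0.01218393] [0.47208378 0.14231065 0.02788245]
blue 0.036 30 ((0.4168747365474701, -0.015385755337774754), (0.008089312352240086, 0.037766341120004654), 81.94905090332031) 0.05882714 [ 0.3980922  -0.01981457  0.05329918] [ 0.43534765 -0.00963068  0.06498957]
cap [265.94117647 213.23529412] 17 [0.4511 0.1125 0.017 ] 0.016478974
cap [285.5 217.1] 10 [0.438  0.0451 0.017 ] 0.01913944
cap [262.80952381 225.14285714] 21 [0.4099 0.1229 0.017 ] 0.015117712
cap [276.25       225.58333333] 12 [0.4086 0.0767 0.017 ] 0.017562069
lamp 915 [ 0.36225516 -0.35965124  0.02000255] [ 0.52998686 -0.15083672  0.16384587]
or [377.14285714 193.04761905] 21 [ 0.50771344 -0.25671145  0.13042611] [ 0.49666807 -0.27590483  0.11589134] [ 0.514345   -0.24391718  0.14129534]
or [380.875  221.1875] 16 [ 0.4194373  -0.27347296  0.09458406] [ 0.41083944 -0.27991444  0.07513887] [ 0.4262469  -0.26864368  0.10857487]
or [384.8 228.1] 10 [ 0.3974932  -0.288
[... 3958 characters left out ...]
.0254058875143528), 80.97317504882812) 0.01865472
cmp [172, 288, 47, 31, 265] [0.46661568 0.24905625 0.01501896] [0.49452662 0.3998522  0.03719987] ((0.47927314043045044, 0.3240765333175659), (0.02393992617726326, 0.15074791014194489), 2.866846799850464) 0.027004339
cmp [223, 312, 18, 21, 191] [0.3316411  0.24210224 0.01527929] [0.39363587 0.30313468 0.03943721] ((0.3672131896018982, 0.2788211405277252), (0.044646747410297394, 0.06704571843147278), 43.441314697265625) 0.028829938
cmp [188, 319, 29, 22, 206] [0.37452996 0.31187448 0.01502804] [0.39782843 0.39964467 0.0366215 ] ((0.3861944079399109, 0.35576337575912476), (0.0877653956413269, 0.023294230923056602), 89.9435043334961) 0.026602767
```

```bash
cat > m1.py <<'E'
from h import *
import sys
def meas(T,S):
  for n,c in(("top",T),("scene",S)):
    w=pts(c).astype(np.float32); h=cv2.cvtColor(c["color"],cv2.COLOR_RGB2HSV); V=c["color"].mean(2)
    box=(w[...,0]>.28)&(w[...,0]<.53)
    bl=(h[...,0]>100)&(h[...,0]<125)&(h[...,1]>110)&(w[...,1]>-.12)&(w[...,1]<.38)&box&(w[...,2]<.08)
    M=cv2.morphologyEx(bl.astype(np.uint8),cv2.MORPH_CLOSE,np.ones((7,7)))
    if n=="top":
        B=cv2.morphologyEx(M,cv2.MORPH_OPEN,np.ones((13,13)))
        v,u=np.nonzero(B); P=np.array([ray(c,a,b,.022)[:2] for a,b in zip(u,v)],np.float32)
        print(n,"tray",cv2.minAreaRect(P),P.mean(0))
    tb=bl&(w[...,2]>.035); q=w[tb]; print(n,"tab",len(q),cv2.minAreaRect(q[:,:2].copy())) if len(q)>4 else 0
    # aluminium
    al=(h[...,1]<45)&(V>135)&(w[...,2]>.018)&(w[...,2]<.036)&(w[...,1]>.2)&(w[...,1]<.45)&box
    q=w[al]; print(n,"alu",len(q),q.min(0),q.max(0))
    for y0 in np.arange(.23,.42,.02):
        r=q[abs(q[:,1]-y0)<.01]; a=r[r[:,0]>.44][:,0]; b=r[r[:,0]<.43][:,0]
        print(round(y0,2),len(a),len(b),*(np.round([s.min(),s.mean(),s.max()],4) if len(s) else None for s in(a,b)))
    r=q[(q[:,0]>.405)&(q[:,0]<.46)]; 
    if len(r): print("stop",len(r),r.min(0),r.mean(0),r.max(0))
if __name__=="__main__": meas(dict(np.load("top0.npz")),dict(np.load("scene0.npz")))
E
python3 m1.py
python3 - <<'E'
from h import *
T=dict(np.load("top0.npz"));S=dict(np.load("scene0.npz"))
ps=np.radians(8.5);ex=np.array([np.cos(ps),np.sin(ps),0]);ey=np.array([-np.sin(ps),np.cos(ps),0]);ez=np.array([0,0,1.])
d=(ex+ez)/2**.5;nn=(ez-ex)/2**.5;o=np.array([.41,-.268,0])
for n,c in(("top",T),("scene",S)):
    w=pts(c)-o; s,l,t=w@d,w@ey,w@nn
    m=(w[...,2]>.02)&(abs(l)<.05)&(abs(w@ex)<.13)&(w@ex<.115)
    for s0 in np.arange(-.02,.2,.012):
        k=m&(abs(s-s0)<.006)
        if k.sum()>4: print(n,s0.round(3),k.sum(),"l",np.percentile(l[k],[3,50,97]).round(4),"t",np.percentile(t[k],[5,50,95]).round(4))
E
```

```text
top tray ((0.42750000953674316, 0.07735457271337509), (0.08260510116815567, 0.11683392524719238), 0.18985991179943085) [0.42758167 0.0781082 ]
top tab 30 ((0.4168747365474701, -0.015385755337774754), (0.008089312352240086, 0.037766341120004654), 81.94905090332031)
top alu 383 [0.34084868 0.24326108 0.01860306] [0.495481   0.41663635 0.0358237 ]
0.23 0 0 None None
0.25 5 7 [0.4881 0.4915 0.4955] [0.3751 0.3785 0.3818]
0.27 13 9 [0.4745 0.4837 0.4918] [0.3818 0.3875 0.3952]
0.29 25 5 [0.4735 0.4801 0.4877] [0.3408 0.343  0.3444]
0.31 19 17 [0.4734 0.4804 0.4888] [0.3815 0.3903 0.3954]
0.33 23 29 [0.4733 0.4787 0.484 ] [0.3817 0.3886 0.3952]
0.35 21 22 [0.4736 0.4789 0.4847] [0.3849 0.3906 0.3954]
0.37 26 23 [0.4733 0.4805 0.4878] [0.3816 0.3899 0.3955]
0.39 26 22 [0.4731 0.4801 0.4884] [0.3847 0.39   0.3953]
0.41 39 43 [0.4425 0.465  0.4848] [0.3846 0.4058 0.4295]
stop 48 [0.40500125 0.40530938 0.01934084] [0.43198037 0.40987644 0.02967532] [0.45938984 0.41663635 0.0358237 ]
scene tab 34 ((0.41448184847831726, -0.012785602360963821), (0.007120676804333925, 0.03871209919452667), 83.2007
[... 2074 characters left out ...]
.0748]
scene 0.052 72 l [-0.0235  0.007   0.018 ] t [0.014  0.0607 0.0697]
scene 0.064 62 l [-0.023   0.0041  0.0165] t [0.0246 0.0528 0.0677]
scene 0.076 45 l [-0.0167  0.0047  0.0135] t [0.0277 0.0572 0.0654]
scene 0.088 42 l [-0.0163  0.0014  0.0101] t [0.0408 0.059  0.0643]
scene 0.1 41 l [-0.0169  0.0027  0.0099] t [0.0434 0.0585 0.0656]
scene 0.112 65 l [-0.0337 -0.0029  0.0111] t [-0.0426  0.0509  0.0641]
scene 0.124 92 l [-0.0191  0.0036  0.0392] t [-0.0374 -0.0222  0.0653]
scene 0.136 104 l [-0.018   0.0079  0.0437] t [-0.0271  0.032   0.0685]
scene 0.148 106 l [-0.0181  0.0096  0.0428] t [-0.0118  0.0337  0.0685]
scene 0.16 82 l [-0.0322  0.0042  0.0411] t [-0.003   0.0315  0.0657]
```

```bash
cat > d.py <<'E'
from h import *
import sys
# usage: d.py x y z yaw_of_tool_x_deg tilt_deg : tool z down, tilted by tilt about tool y (positive: fingers lean to tool +x)
def R(yaw,tilt):
    a=np.radians(yaw); b=Rn.from_matrix(np.array([[np.cos(a),np.sin(a),0],[np.sin(a),-np.cos(a),0],[0,0,-1]]).astype(float))
    return b*Rn.from_rotvec([0,np.radians(tilt),0])
if __name__=="__main__":
    x=[float(v) for v in sys.argv[1:]]; o=get_obs(); C=Rn.from_quat(o["ee_rot"])
    m=C.as_matrix(); print("now",o["position"].round(4),"x",m[:,0].round(3),"z",m[:,2].round(3),"t",o["clock"],"F",o["ft_force"].round(2),"w",round(o["grip_width"],3),"gf",round(o["grasp_force"],1),"q",o["joint_pos"].round(2))
    print("delta",C.inv().apply(np.array(x[:3])-o["position"]).round(4),"turn",(C.inv()*R(*x[3:])).as_rotvec().round(4))
E
python3 d.py .4155 -.014 .242 -7.5 0
```

```text
now [ 0.262  -0.5671  0.2416] x [ 0.908  0.419 -0.   ] z [-0.001  0.001 -1.   ] t 0.1 F [-0.11 -0.1   0.36] w 0.996 gf 0.0 q [ 1.12  0.33 -0.06  1.46  0.02  1.35 -0.09]
delta [ 3.714e-01 -4.377e-01  1.000e-04] turn [-1.200e-03  4.000e-04  5.637e-01]
```

The rows are not in the units I measure in: turns go in shares of pi rad. I convert before sending: 0.36 rad / 3.1416 = 0.1146.

move_arm(
  plan=[
    {"delta_pos": [0.04,-0.047,0],"turn": [0,0,0.0191],"fingers": 0.3},
    {"delta_pos": [0.08,-0.094,0],"turn": [0,0,0.0382],"fingers": 0.3},
    {"delta_pos": [0.12,-0.141,0],"turn": [0,0,0.0573],"fingers": 0.3},
    {"delta_pos": [0.16,-0.188,0],"turn": [0,0,0.0764],"fingers": 0.3},
    {"delta_pos": [0.2,-0.235,0],"turn": [0,0,0.0955],"fingers": 0.3},
    {"delta_pos": [0.24,-0.282,0],"turn": [0,0,0.1146],"fingers": 0.3},
    {"delta_pos": [0.28,-0.329,0],"turn": [0,0,0.1337],"fingers": 0.3},
    {"delta_pos": [0.32,-0.376,0],"turn": [0,0,0.1528],"fingers": 0.3},
    {"delta_pos": [0.35,-0.413,0],"turn": [0,0,0.1719],"fingers": 0.3},
    {"delta_pos": [0.371,-0.438,0],"turn": [0,0,0.1795],"fingers": 0.3},
    {"delta_pos": [0.371,-0.438,0],"turn": [0,0,0.1795],"fingers": 0.3},
    {"delta_pos": [0.371,-0.438,0],"turn": [0,0,0.1795],"fingers": 0.3},
  ],
)

```text
clock: 1.6
position: [0.415, -0.0149, 0.2421]
ee_rot: [0.998, -0.066, -0.0, 0.0]
ft_force: [-0.3, 0.0, -0.0]
grip_width: 0.701
grasp_force: 0.0
```

```bash
python3 d.py .4155 -.014 .038 -7.5 0
python3 - <<'E'
from h import *
T=camera("top");S=camera("scene");np.savez("top1.npz",**T);np.savez("scene1.npz",**S)
a=cv2.resize(T["color"][170:260,220:370],(800,480),interpolation=cv2.INTER_CUBIC)
b=cv2.resize(S["color"][180:320,230:410],(800,600),interpolation=cv2.INTER_CUBIC); save("s1",b)
E
```

```text
now [ 0.415  -0.0149  0.2421] x [ 0.991 -0.131 -0.   ] z [-0.001 -0.    -1.   ] t 1.6 F [-0.28  0.04 -0.03] w 0.701 gf 0.0 q [ 0.62 -0.12 -0.63  1.94 -0.07  1.3  -1.69]
delta [ 0.0005 -0.001   0.2041] turn [ 0.0003  0.0005 -0.0006]
```

View pics/s1.png

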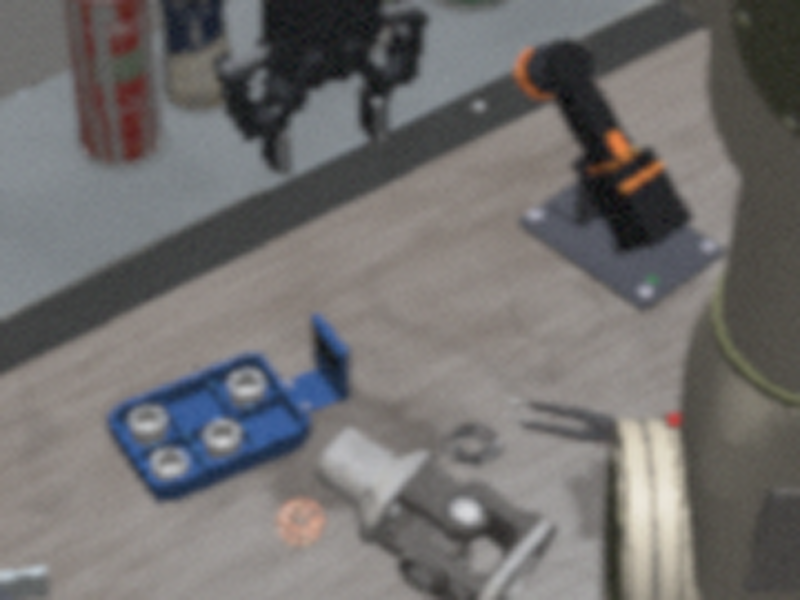

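The gripper, at (320,100) in the crop, hangs above and clear of the tab at (330,355), and all caps stand. Now descend and grip.

move_arm(
  plan=[
    {"delta_pos": [0,-0.001,0.05],"turn": [0,0,0],"fingers": 0.3},
    {"delta_pos": [0,-0.001,0.1],"turn": [0,0,0],"fingers": 0.3},
    {"delta_pos": [0,-0.001,0.14],"turn": [0,0,0],"fingers": 0.3},
    {"delta_pos": [0,-0.001,0.17],"turn": [0,0,0],"fingers": 0.3},
    {"delta_pos": [0,-0.001,0.19],"turn": [0,0,0],"fingers": 0.3},
    {"delta_pos": [0,-0.001,0.204],"turn": [0,0,0],"fingers": 0.3},
    {"delta_pos": [0,-0.001,0.204],"turn": [0,0,0],"fingers": 0.3},
  ],
)

```text
clock: 2.58
position: [0.4148, -0.0136, 0.0377]
ee_rot: [0.998, -0.066, -0.001, -0.0]
ft_force: [-0.3, 1.2, -0.0]
grip_width: 0.703
grasp_force: 0.0
```

move_arm(
  plan=[
    {"delta_pos": [0,0,0],"turn": [0,0,0],"fingers": 0.5},
    {"delta_pos": [0,0,0],"turn": [0,0,0],"fingers": 0.7},
    {"delta_pos": [0,0,0],"turn": [0,0,0],"fingers": 0.8},
    {"delta_pos": [0,0,0],"turn": [0,0,0],"fingers": 0.9},
    {"delta_pos": [0,0,0],"turn": [0,0,0],"fingers": 1},
    {"delta_pos": [0,0,0],"turn": [0,0,0],"fingers": 1},
    {"delta_pos": [0,0,0],"turn": [0,0,0],"fingers": 1},
  ],
  force=40,
)

```text
clock: 3.45
position: [0.4154, -0.0135, 0.0387]
ee_rot: [0.998, -0.066, 0.0, 0.0]
ft_force: [-3.2, -2.7, 6.9]
grip_width: 0.086
grasp_force: 39.0
```

```bash
python3 d.py .4335 .06 .039 0 0
python3 - <<'E'
from h import *
import m1
m1.meas(camera("top"),camera("scene"))
E
```

```text
now [ 0.4154 -0.0135  0.0387] x [ 0.991 -0.131  0.   ] z [-0.    -0.001 -1.   ] t 3.45 F [-3.2  -2.71  6.94] w 0.086 gf 39.0 q [ 0.56  0.18 -0.67  2.17  0.15  0.84 -1.9 ]
delta [ 0.0083 -0.0753 -0.0004] turn [ 0.0007 -0.     -0.1314]
top tray ((0.43082374334335327, 0.1030292958021164), (0.07574454694986343, 0.07217200845479965), 0.23815615475177765) [0.43028983 0.10316102]
top alu 376 [0.34086657 0.24307677 0.0181547 ] [0.4944087  0.41418394 0.03599136]
0.23 0 0 None None
0.25 5 8 [0.4876 0.491  0.4944] [0.375  0.3794 0.3852]
0.27 14 8 [0.4736 0.4836 0.4914] [0.3821 0.3874 0.3955]
0.29 22 5 [0.4736 0.4794 0.4852] [0.3409 0.343  0.3445]
0.31 22 18 [0.4735 0.4789 0.488 ] [0.3817 0.3902 0.3956]
0.33 21 29 [0.4736 0.4793 0.485 ] [0.3814 0.3882 0.3957]
0.35 20 20 [0.4733 0.4783 0.4846] [0.3847 0.3906 0.3954]
0.37 29 23 [0.4736 0.4807 0.4882] [0.3846 0.3897 0.3954]
0.39 27 18 [0.4731 0.4802 0.4886] [0.3848 0.3902 0.3955]
0.41 34 45 [0.4429 0.4652 0.4843] [0.3847 0.4057 0.4291]
stop 46 [0.40520462 0.40497196 0.01994723] [0.43061465 0.4099514  0.02880868] [0.45989764 0.41418394 0.03475149]
scene tab 17 ((0.40349456667900085, -0.010429810732603073), (0.008518866263329983, 0.025668226182460785), 72.9874267578125)
scene alu 552 [0.3396722  0.24126588 0.0180618 ] [0.49461198 0.41541955 0.03597987]
0.23 0 0 None None
0.25 9 17 [0.4815 0.49   0.4946] [0.3663 0.3752 0.3809]
0.27 14 17 [0.4666 0.4802 0.4858] [0.3782 0.3862 0.3947]
0.29 32 16 [0.4685 0.4771 0.4903] [0.3397 0.3438 0.352 ]
0.31 28 11 [0.4651 0.4758 0.4859] [0.3776 0.3876 0.3956]
0.33 29 36 [0.4662 0.477  0.4856] [0.3772 0.3851 0.3947]
0.35 31 34 [0.4674 0.4775 0.488 ] [0.3776 0.3862 0.3948]
0.37 31 39 [0.4663 0.4772 0.4896] [0.3734 0.3851 0.3967]
0.39 30 32 [0.4666 0.4765 0.4878] [0.3782 0.3865 0.3969]
0.41 62 71 [0.4403 0.4651 0.4866] [0.3776 0.4019 0.4291]
stop 61 [0.4054008  0.40363804 0.0180618 ] [0.43208036 0.4101355  0.02736723] [0.45685986 0.41533065 0.03572295]
```

In the tool's units: -0.131 rad / 3.1416 = -0.0417.

move_arm(
  plan=[
    {"delta_pos": [0,-0.003,-0.0007],"turn": [0,0,-0.0016],"fingers": 1},
    {"delta_pos": [0.001,-0.009,-0.0007],"turn": [0,0,-0.0048],"fingers": 1},
    {"delta_pos": [0.002,-0.017,-0.0007],"turn": [0,0,-0.0095],"fingers": 1},
    {"delta_pos": [0.003,-0.026,-0.0007],"turn": [0,0,-0.0143],"fingers": 1},
    {"delta_pos": [0.004,-0.035,-0.0007],"turn": [0,0,-0.0191],"fingers": 1},
    {"delta_pos": [0.005,-0.044,-0.0007],"turn": [0,0,-0.0242],"fingers": 1},
    {"delta_pos": [0.006,-0.053,-0.0007],"turn": [0,0,-0.0293],"fingers": 1},
    {"delta_pos": [0.007,-0.061,-0.0007],"turn": [0,0,-0.0341],"fingers": 1},
    {"delta_pos": [0.008,-0.068,-0.0007],"turn": [0,0,-0.0382],"fingers": 1},
    {"delta_pos": [0.008,-0.073,-0.0007],"turn": [0,0,-0.0407],"fingers": 1},
    {"delta_pos": [0.008,-0.075,-0.0007],"turn": [0,0,-0.0417],"fingers": 1},
    {"delta_pos": [0.008,-0.075,-0.0007],"turn": [0,0,-0.0417],"fingers": 1},
  ],
)

```text
clock: 5.05
position: [0.4331, 0.0604, 0.039]
ee_rot: [1.0, 0.0, 0.0, -0.0]
ft_force: [-0.5, 0.9, -3.9]
grip_width: 0.088
grasp_force: 38.8
```

```bash
python3 d.py .4335 .15 .039 0 0
python3 - <<'E'
from h import *
T=camera("top");S=camera("scene")
im=np.zeros((600,800,3),np.uint8)
im[:330]=cv2.resize(T["color"][190:250,170:315],(800,330),interpolation=cv2.INTER_CUBIC)
im[330:,:600]=cv2.resize(S["color"][250:350,150:372],(600,270),interpolation=cv2.INTER_CUBIC);save("s2",im)
w=pts(T).astype(np.float32);h=cv2.cvtColor(T["color"],cv2.COLOR_RGB2HSV)
bl=(h[...,0]>100)&(h[...,0]<125)&(h[...,1]>110)&(w[...,1]>0)&(w[...,1]<.3)&(w[...,0]>.3)&(w[...,0]<.53)&(w[...,2]<.05)
v,u=np.nonzero(bl);P=np.array([ray(T,a,b,.022)[:2] for a,b in zip(u,v)])
for y0 in np.arange(.1,.23,.01):
    q=P[abs(P[:,1]-y0)<.005]
    if len(q): print(y0.round(2),len(q),q[:,0].min().round(4),q[:,0].max().round(4),q[:,0].max()/2+q[:,0].min()/2)
E
```

```text
now [0.4331 0.0604 0.039 ] x [1. 0. 0.] z [ 0.  0. -1.] t 5.05 F [-0.45  0.88 -3.9 ] w 0.088 gf 38.8 q [ 0.44  0.24 -0.72  2.11  0.21  0.86 -1.98]
delta [ 0.0004 -0.0896  0.    ] turn [-0.0003 -0.0001  0.    ]
0.14 6 0.3928 0.4031 0.39799755064864967
0.15 12 0.3928 0.4031 0.39797422432228835
0.16 30 0.3928 0.4547 0.4237204199571313
0.17 72 0.3927 0.4753 0.43402739766880083
0.18 62 0.3927 0.4753 0.43399557090727725
0.19 30 0.3927 0.4752 0.4339565119290518
0.2 37 0.3927 0.4752 0.4339232408030482
0.21 62 0.3961 0.4717 0.4338821565880513
```

View pics/s2.png

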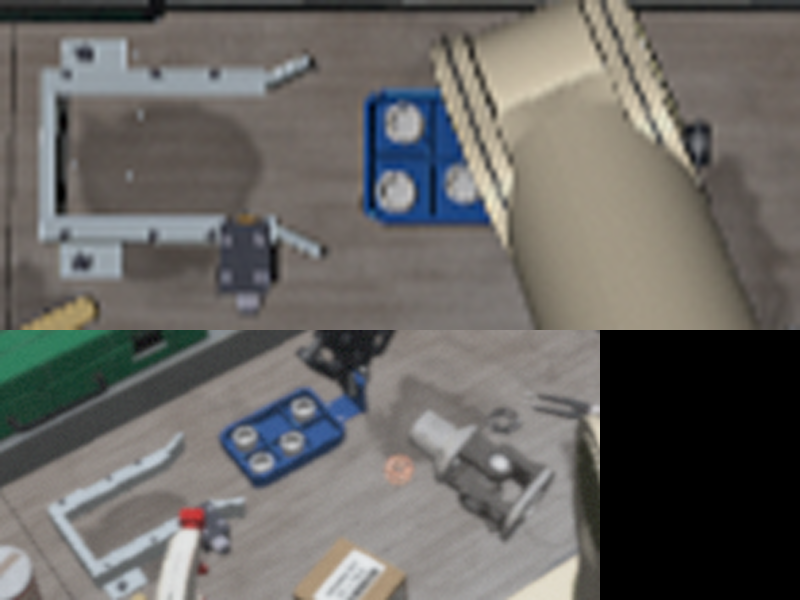

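The tray is square to the runner, with its centre at x .434 against .4344 for the runner, and all four caps stand. Slide in slowly.

move_arm(
  plan=[
    {"delta_pos": [0,-0.003,0.0004],"turn": [0,0,0],"fingers": 1},
    {"delta_pos": [0.0004,-0.009,0.0004],"turn": [0,0,0],"fingers": 1},
    {"delta_pos": [0.0004,-0.017,0.0004],"turn": [0,0,0],"fingers": 1},
    {"delta_pos": [0.0004,-0.026,0.0004],"turn": [0,0,0],"fingers": 1},
    {"delta_pos": [0.0004,-0.035,0.0004],"turn": [0,0,0],"fingers": 1},
    {"delta_pos": [0.0004,-0.044,0.0004],"turn": [0,0,0],"fingers": 1},
    {"delta_pos": [0.0004,-0.053,0.0004],"turn": [0,0,0],"fingers": 1},
    {"delta_pos": [0.0004,-0.062,0.0004],"turn": [0,0,0],"fingers": 1},
    {"delta_pos": [0.0004,-0.07,0.0004],"turn": [0,0,0],"fingers": 1},
    {"delta_pos": [0.0004,-0.076,0.0004],"turn": [0,0,0],"fingers": 1},
    {"delta_pos": [0.0004,-0.08,0.0004],"turn": [0,0,0],"fingers": 1},
    {"delta_pos": [0.0004,-0.08,0.0004],"turn": [0,0,0],"fingers": 1},
  ],
)

```text
clock: 6.65
position: [0.4339, 0.1401, 0.0387]
ee_rot: [1.0, -0.0, 0.0, 0.0]
ft_force: [1.5, -5.8, 4.5]
grip_width: 0.089
grasp_force: 40.1
```

```bash
python3 d.py .4335 .24 .039 0 0
```

```text
now [0.4339 0.1401 0.0387] x [ 1.    -0.001  0.001] z [ 0.001 -0.    -1.   ] t 6.65 F [ 1.49 -5.78  4.49] w 0.089 gf 40.1 q [ 0.28  0.29 -0.76  2.07  0.26  0.88 -2.19]
delta [-0.0005 -0.0999 -0.0003] turn [ 0.0004 -0.0006 -0.0006]
```

move_arm(
  plan=[
    {"delta_pos": [0,-0.003,-0.0002],"turn": [0,0,0],"fingers": 1},
    {"delta_pos": [0,-0.01,-0.0002],"turn": [0,0,0],"fingers": 1},
    {"delta_pos": [0,-0.019,-0.0002],"turn": [0,0,0],"fingers": 1},
    {"delta_pos": [0,-0.028,-0.0002],"turn": [0,0,0],"fingers": 1},
    {"delta_pos": [0,-0.037,-0.0002],"turn": [0,0,0],"fingers": 1},
    {"delta_pos": [0,-0.047,-0.0002],"turn": [0,0,0],"fingers": 1},
    {"delta_pos": [0,-0.057,-0.0002],"turn": [0,0,0],"fingers": 1},
    {"delta_pos": [0,-0.067,-0.0002],"turn": [0,0,0],"fingers": 1},
    {"delta_pos": [0,-0.077,-0.0002],"turn": [0,0,0],"fingers": 1},
    {"delta_pos": [0,-0.087,-0.0002],"turn": [0,0,0],"fingers": 1},
    {"delta_pos": [0,-0.095,-0.0002],"turn": [0,0,0],"fingers": 1},
    {"delta_pos": [0,-0.098,-0.0002],"turn": [0,0,0],"fingers": 1},
  ],
)

```text
clock: 8.15
position: [0.4338, 0.2383, 0.0387]
ee_rot: [1.0, -0.0, 0.0, 0.0]
ft_force: [1.8, -6.9, 3.3]
grip_width: 0.086
grasp_force: 40.3
```

```bash
python3 d.py .4335 .249 .039 0 0
```

```text
now [0.4338 0.2383 0.0387] x [ 1. -0.  0.] z [ 0. -0. -1.] t 8.15 F [ 1.77 -6.87  3.28] w 0.086 gf 40.3 q [ 0.08  0.38 -0.77  1.97  0.33  0.92 -2.42]
delta [-0.0003 -0.0107 -0.0003] turn [ 0.0003 -0.0002 -0.0004]
```

Now small steps, watching the force.

move_arm(
  plan=[
    {"delta_pos": [0,-0.003,0],"turn": [0,0,0],"fingers": 1},
    {"delta_pos": [0,-0.006,0],"turn": [0,0,0],"fingers": 1},
    {"delta_pos": [0,-0.008,0],"turn": [0,0,0],"fingers": 1},
    {"delta_pos": [0,-0.0095,0],"turn": [0,0,0],"fingers": 1},
    {"delta_pos": [0,-0.0095,0],"turn": [0,0,0],"fingers": 1},
  ],
)

```text
clock: 8.78
position: [0.4335, 0.248, 0.0388]
ee_rot: [1.0, 0.0, 0.0, -0.0]
ft_force: [2.6, -1.8, -1.2]
grip_width: 0.09
grasp_force: 39.7
```

move_arm(
  plan=[
    {"delta_pos": [0,-0.001,0],"turn": [0,0,0],"fingers": 1},
    {"delta_pos": [0,-0.002,0],"turn": [0,0,0],"fingers": 1},
    {"delta_pos": [0,-0.002,0],"turn": [0,0,0],"fingers": 1},
  ],
)

```text
clock: 9.15
position: [0.4336, 0.2482, 0.0387]
ee_rot: [1.0, -0.001, -0.0, 0.001]
ft_force: [-0.1, -9.1, 5.9]
grip_width: 0.09
grasp_force: 40.7
```

```bash
python3 d.py .4335 .249 .039 0 0
```

```text
now [0.4336 0.2482 0.0387] x [ 1.    -0.001 -0.001] z [-0.001 -0.002 -1.   ] t 9.15 F [-0.05 -9.12  5.91] w 0.09 gf 40.7 q [ 0.06  0.39 -0.77  1.96  0.34  0.92 -2.45]
delta [-0.0001 -0.0008 -0.0003] turn [ 0.0025  0.0005 -0.0011]
```

The tray stopped after 0.2 mm of a 2 mm command, with the push force having dropped just before, so it is home. Release and lift.

move_arm(
  plan=[
    {"delta_pos": [0,0.001,0],"turn": [0,0,0],"fingers": 0.9},
    {"delta_pos": [0,0.001,0],"turn": [0,0,0],"fingers": 0.7},
    {"delta_pos": [0,0.001,0],"turn": [0,0,0],"fingers": 0.6},
    {"delta_pos": [0,0.001,0],"turn": [0,0,0],"fingers": 0.6},
    {"delta_pos": [0,0.001,-0.02],"turn": [0,0,0],"fingers": 0.6},
    {"delta_pos": [0,0.001,-0.06],"turn": [0,0,0],"fingers": 0.6},
    {"delta_pos": [0,0.001,-0.11],"turn": [0,0,0],"fingers": 0.6},
    {"delta_pos": [0,0.001,-0.16],"turn": [0,0,0],"fingers": 0.6},
    {"delta_pos": [0,0.04,-0.2],"turn": [0,0,0],"fingers": 0.6},
    {"delta_pos": [0,0.09,-0.22],"turn": [0,0,0],"fingers": 0.6},
    {"delta_pos": [0,0.14,-0.22],"turn": [0,0,0],"fingers": 0.6},
    {"delta_pos": [0,0.19,-0.22],"turn": [0,0,0],"fingers": 0.6},
  ],
)

```text
clock: 10.65
position: [0.4333, 0.0586, 0.2606]
ee_rot: [1.0, 0.0, 0.001, 0.0]
ft_force: [0.2, 0.5, 0.4]
grip_width: 0.402
grasp_force: 0.0
```

```bash
python3 d.py .4335 .249 .039 0 0;python3 - <<'E'
from h import *
T=camera("top");S=camera("scene");np.savez("top2.npz",**T);np.savez("scene2.npz",**S)
im=np.zeros((600,800,3),np.uint8)
im[:330]=cv2.resize(T["color"][190:250,170:315],(800,330),interpolation=cv2.INTER_CUBIC)
im[330:,:600]=cv2.resize(S["color"][250:350,150:372],(600,270),interpolation=cv2.INTER_CUBIC);save("s3",im)
w=pts(T).astype(np.float32);h=cv2.cvtColor(T["color"],cv2.COLOR_RGB2HSV)
bl=(h[...,0]>100)&(h[...,0]<125)&(h[...,1]>110)&(w[...,1]>.15)&(w[...,1]<.45)&(w[...,0]>.3)&(w[...,0]<.53)&(w[...,2]<.08)
q=w[bl&(w[...,2]>.035)]; print("tab",cv2.minAreaRect(q[:,:2].copy()),q.mean(0))
v,u=np.nonzero(bl&(w[...,2]<.035));P=np.array([ray(T,a,b,.022)[:2] for a,b in zip(u,v)]);P=P[P[:,1]>.28];print(P.min(0),P.max(0),(P.min(0)+P.max(0))/2)
E
```

```text
now [0.4333 0.0586 0.2606] x [1.    0.001 0.003] z [ 0.003 -0.    -1.   ] t 10.65 F [0.18 0.54 0.38] w 0.402 gf 0.0 q [ 0.47 -0.08 -0.66  1.87 -0.05  1.33 -1.75]
delta [-2.000e-04 -1.904e-01  2.215e-01] turn [ 0.0002 -0.0026  0.0007]
tab ((0.4342662990093231, 0.24704928696155548), (0.010295039974153042, 0.04005922004580498), 88.72281646728516) [0.43274668 0.24738924 0.05654578]
[0.32037676 0.28223012] [0.46794792 0.40517486] [0.39416234 0.34370249]
```

View pics/s3.png

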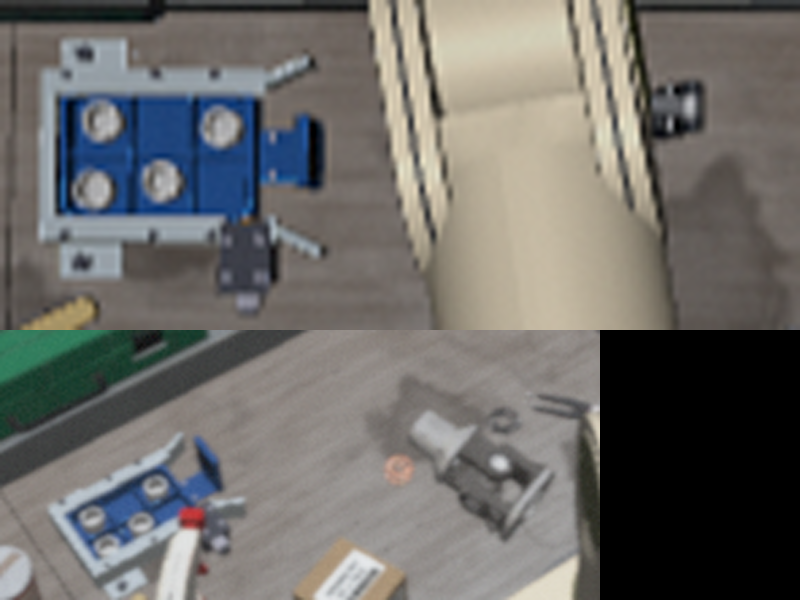

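The tray sits home in the frame at top crop (160,155), with its front against the stop, the roller at (240,218) back in at its rear, and all four caps standing. Next, the lamp: pre-grasp 12 cm back along the grip direction.

```bash
python3 d.py .3715 -.279 .20 8.5 45
```

```text
now [0.4334 0.0549 0.26  ] x [ 1.    -0.007  0.001] z [ 0.001 -0.001 -1.   ] t 10.75 F [ 0.56  0.82 -0.92] w 0.403 gf 0.0 q [ 0.47 -0.08 -0.66  1.87 -0.05  1.33 -1.75]
delta [-0.0597  0.3342  0.0604] turn [ 0.0623  0.7827 -0.1464]
```

In the tool's units: 0.56 rad / 3.1416 = 0.1783.

move_arm(
  plan=[
    {"delta_pos": [0,0.04,0],"turn": [0,0,0],"fingers": 0.35},
    {"delta_pos": [-0.01,0.08,0],"turn": [0.0016,0.0191,-0.0032],"fingers": 0.35},
    {"delta_pos": [-0.02,0.12,0],"turn": [0.0032,0.0477,-0.0095],"fingers": 0.35},
    {"delta_pos": [-0.03,0.16,0],"turn": [0.0064,0.0796,-0.0159],"fingers": 0.35},
    {"delta_pos": [-0.04,0.2,0],"turn": [0.0095,0.1114,-0.0207],"fingers": 0.35},
    {"delta_pos": [-0.05,0.24,0.01],"turn": [0.0111,0.1432,-0.0271],"fingers": 0.35},
    {"delta_pos": [-0.06,0.28,0.02],"turn": [0.0143,0.1783,-0.0334],"fingers": 0.35},
    {"delta_pos": [-0.06,0.31,0.04],"turn": [0.0175,0.2133,-0.0398],"fingers": 0.35},
    {"delta_pos": [-0.06,0.334,0.06],"turn": [0.0191,0.2483,-0.0465],"fingers": 0.35},
    {"delta_pos": [-0.06,0.334,0.06],"turn": [0.0197,0.2492,-0.0465],"fingers": 0.35},
    {"delta_pos": [-0.06,0.334,0.06],"turn": [0.0197,0.2492,-0.0465],"fingers": 0.35},
    {"delta_pos": [-0.06,0.334,0.06],"turn": [0.0197,0.2492,-0.0465],"fingers": 0.35},
  ],
)

```text
clock: 12.25
position: [0.3742, -0.2739, 0.2001]
ee_rot: [0.921, 0.072, 0.382, -0.03]
ft_force: [-0.1, -0.6, 0.4]
grip_width: 0.654
grasp_force: 0.0
```

```bash
python3 d.py .4555 -.2662 .099 8.5 45
python3 - <<'E'
from h import *
T=camera("top");S=camera("scene")
im=np.zeros((600,800,3),np.uint8)
im[:300,:600]=cv2.resize(T["color"][180:260,310:470],(600,300),interpolation=cv2.INTER_CUBIC)
im[300:,:600]=cv2.resize(S["color"][160:260,270:470],(600,300),interpolation=cv2.INTER_CUBIC);save("s4",im)
E
```

```text
now [ 0.3742 -0.2739  0.2001] x [0.698 0.11  0.707] z [ 0.699  0.11  -0.707] t 12.25 F [-0.13 -0.6   0.36] w 0.654 gf 0.0 q [ 0.54 -0.22  0.43  2.33 -0.87  0.84  0.11]
delta [-0.0138  0.005   0.1291] turn [-0.0055 -0.0003  0.0052]
```

View pics/s4.png

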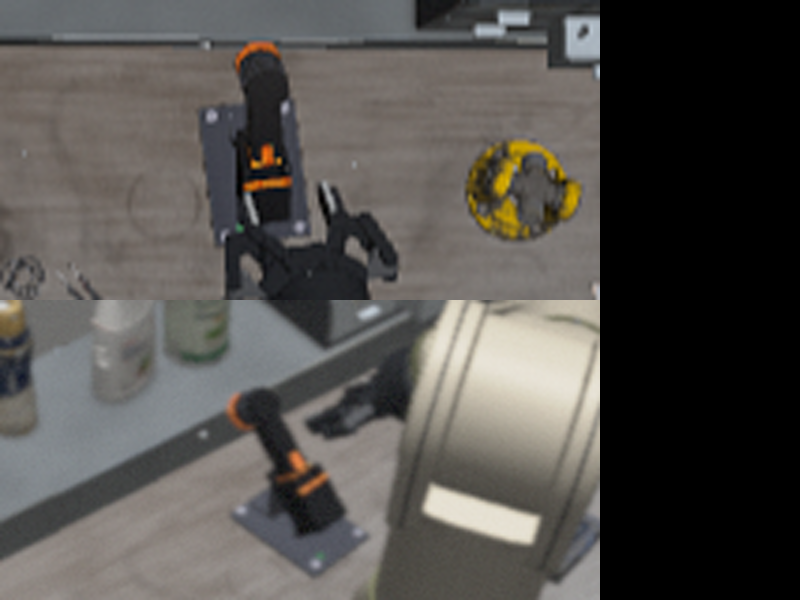

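The pose is reached. In the top crop the finger midpoint (288,202) lines up with the lamp handle axis at x≈266 once parallax is allowed for. The yoke at (525,190) is clear. Approach and grip.

In the tool's units: -0.005 rad / 3.1416 = -0.0016.

move_arm(
  plan=[
    {"delta_pos": [-0.014,0.005,0.02],"turn": [-0.0016,0,0.0016],"fingers": 0.35},
    {"delta_pos": [-0.014,0.005,0.05],"turn": [-0.0016,0,0.0016],"fingers": 0.35},
    {"delta_pos": [-0.014,0.005,0.08],"turn": [-0.0016,0,0.0016],"fingers": 0.35},
    {"delta_pos": [-0.014,0.005,0.105],"turn": [-0.0016,0,0.0016],"fingers": 0.35},
    {"delta_pos": [-0.014,0.005,0.12],"turn": [-0.0016,0,0.0016],"fingers": 0.35},
    {"delta_pos": [-0.014,0.005,0.129],"turn": [-0.0016,0,0.0016],"fingers": 0.35},
    {"delta_pos": [-0.014,0.005,0.129],"turn": [-0.0016,0,0.0016],"fingers": 0.35},
  ],
)

```text
clock: 13.22
position: [0.4517, -0.267, 0.0984]
ee_rot: [0.923, 0.069, 0.379, -0.028]
ft_force: [-0.3, -1.1, -0.8]
grip_width: 0.655
grasp_force: 0.0
```

```bash
python3 d.py .4555 -.2662 .099 8.5 45
python3 - <<'E'
from h import *
T=camera("top");S=camera("scene")
im=np.zeros((600,800,3),np.uint8)
im[:300,:600]=cv2.resize(T["color"][185:245,340:460],(600,300),interpolation=cv2.INTER_CUBIC)
im[300:,:600]=cv2.resize(S["color"][170:250,310:470],(600,300),interpolation=cv2.INTER_CUBIC);save("s5",im)
E
```

```text
now [ 0.4517 -0.267   0.0984] x [0.704 0.106 0.703] z [ 0.695  0.105 -0.712] t 13.225 F [-0.25 -1.11 -0.75] w 0.655 gf 0.0 q [ 1.01  0.12 -0.2   2.3  -1.26  0.63  0.44]
delta [ 0.0032 -0.0002  0.0023] turn [-0.0008  0.0064  0.0011]
```

View pics/s5.png

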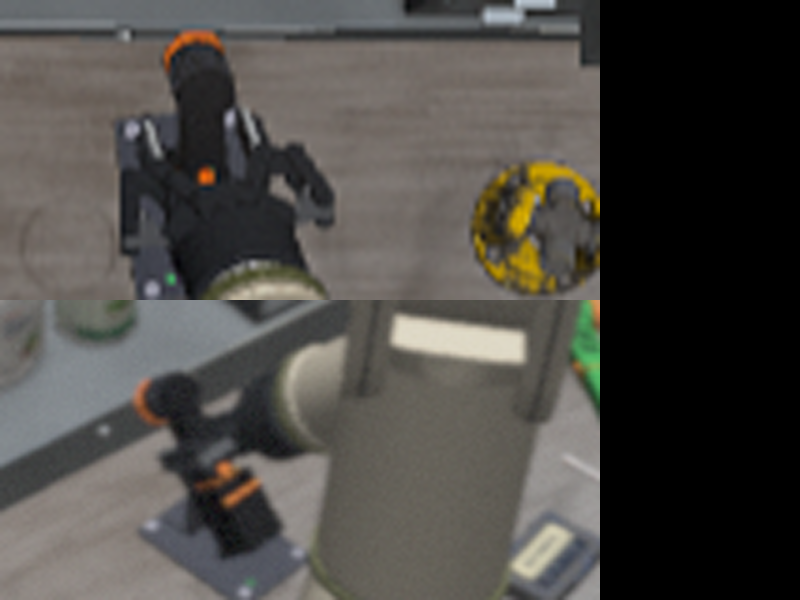

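The open fingers, at top crop (150,137) and (250,125), straddle the handle at (203,130) evenly. Joint 5 is at its limit, though, so I reduce the tool tilt by 15° before closing.

In the tool's units: -0.27 rad / 3.1416 = -0.0859.

move_arm(
  plan=[
    {"delta_pos": [0,0,0],"turn": [0,-0.0223,0],"fingers": 0.35},
    {"delta_pos": [0.001,0,0],"turn": [0,-0.0446,0],"fingers": 0.35},
    {"delta_pos": [0.001,0,0],"turn": [0,-0.0668,0],"fingers": 0.35},
    {"delta_pos": [0.001,0,0],"turn": [0,-0.0859,0],"fingers": 0.35},
    {"delta_pos": [0.001,0,0],"turn": [0,-0.0859,0],"fingers": 0.35},
  ],
)

```text
clock: 13.95
position: [0.4525, -0.2673, 0.0997]
ee_rot: [0.965, 0.073, 0.251, -0.018]
ft_force: [-0.2, -0.6, 0.2]
grip_width: 0.648
grasp_force: 0.0
```

```bash
python3 d.py .4545 -.2665 .098 8.5 30
```

```text
now [ 0.4525 -0.2673  0.0997] x [0.863 0.131 0.488] z [ 0.482  0.072 -0.873] t 13.95 F [-0.23 -0.64  0.17] w 0.648 gf 0.0 q [ 0.85  0.09 -0.18  2.18 -0.64  0.61 -0.26]
delta [ 0.0009 -0.0005  0.0025] turn [0.0005 0.0142 0.0024]
```

move_arm(
  plan=[
    {"delta_pos": [0,0,0.002],"turn": [0,0,0],"fingers": 0.5},
    {"delta_pos": [0,0,0.002],"turn": [0,0,0],"fingers": 0.6},
    {"delta_pos": [0,0,0.002],"turn": [0,0,0],"fingers": 0.7},
    {"delta_pos": [0,0,0.002],"turn": [0,0,0],"fingers": 0.8},
    {"delta_pos": [0,0,0.002],"turn": [0,0,0],"fingers": 0.9},
    {"delta_pos": [0,0,0.002],"turn": [0,0,0],"fingers": 1},
    {"delta_pos": [0,0,0.002],"turn": [0,0,0],"fingers": 1},
  ],
  force=60,
)

```text
clock: 14.82
position: [0.4518, -0.2675, 0.0966]
ee_rot: [0.965, 0.071, 0.25, -0.019]
ft_force: [-5.6, 1.0, 2.5]
grip_width: 0.295
grasp_force: 58.6
```

```bash
python3 d.py .4545 -.2665 .098 8.5 30
python3 - <<'E'
from h import *
a=np.radians(8.5); d=np.array([np.cos(a),np.sin(a),1])/2**.5
print(Rn.from_quat(get_obs()["ee_rot"]).inv().apply(d*.1))
E
```

```text
now [ 0.4518 -0.2675  0.0966] x [0.864 0.128 0.486] z [ 0.481  0.072 -0.874] t 14.825 F [-5.63  0.98  2.54] w 0.295 gf 58.6 q [ 0.85  0.09 -0.18  2.18 -0.64  0.6  -0.26]
delta [ 0.0031 -0.0006  0.0001] turn [-0.0001  0.0159 -0.001 ]
[ 0.09616773 -0.000103   -0.0274182 ]
```

The opening is 25 mm, which matches the handle. Draw it out along its own axis.

move_arm(
  plan=[
    {"delta_pos": [0.005,0,-0.0014],"turn": [0,0,0],"fingers": 1},
    {"delta_pos": [0.01,0,-0.003],"turn": [0,0,0],"fingers": 1},
    {"delta_pos": [0.015,0,-0.0043],"turn": [0,0,0],"fingers": 1},
    {"delta_pos": [0.02,0,-0.0057],"turn": [0,0,0],"fingers": 1},
  ],
)

```text
clock: 15.32
position: [0.4667, -0.2653, 0.1114]
ee_rot: [0.965, 0.071, 0.25, -0.019]
ft_force: [-4.2, -0.9, -1.3]
grip_width: 0.296
grasp_force: 58.7
```

move_arm(
  plan=[
    {"delta_pos": [0.01,0,-0.003],"turn": [0,0,0],"fingers": 1},
    {"delta_pos": [0.02,0,-0.0057],"turn": [0,0,0],"fingers": 1},
    {"delta_pos": [0.03,0,-0.0086],"turn": [0,0,0],"fingers": 1},
    {"delta_pos": [0.04,0,-0.0114],"turn": [0,0,0],"fingers": 1},
    {"delta_pos": [0.05,0,-0.0143],"turn": [0,0,0],"fingers": 1},
    {"delta_pos": [0.06,0,-0.017],"turn": [0,0,0],"fingers": 1},
    {"delta_pos": [0.068,0,-0.0194],"turn": [0,0,0],"fingers": 1},
    {"delta_pos": [0.072,0,-0.0205],"turn": [0,0,0],"fingers": 1},
    {"delta_pos": [0.072,0,-0.0205],"turn": [0,0,0],"fingers": 1},
  ],
)

```text
clock: 16.45
position: [0.5194, -0.2574, 0.1646]
ee_rot: [0.965, 0.072, 0.251, -0.019]
ft_force: [0.3, 0.1, -2.0]
grip_width: 0.298
grasp_force: 58.8
```

```bash
python3 d.py .40 -.25 .30 8.5 -15
```

```text
now [ 0.5194 -0.2574  0.1646] x [0.864 0.129 0.487] z [ 0.481  0.072 -0.874] t 16.45 F [ 0.31  0.12 -2.  ] w 0.298 gf 58.8 q [ 0.76  0.08 -0.21  2.02 -0.49  0.7  -0.54]
delta [-0.0363 -0.025  -0.1752] turn [-0.000e+00 -7.701e-01 -2.000e-04]
```

In the tool's units: -0.15 rad / 3.1416 = -0.0477.

move_arm(
  plan=[
    {"delta_pos": [-0.003,-0.002,-0.015],"turn": [0,0,0],"fingers": 1},
    {"delta_pos": [-0.008,-0.005,-0.04],"turn": [0,-0.0159,0],"fingers": 1},
    {"delta_pos": [-0.015,-0.01,-0.075],"turn": [0,-0.0477,0],"fingers": 1},
    {"delta_pos": [-0.022,-0.016,-0.11],"turn": [0,-0.0859,0],"fingers": 1},
    {"delta_pos": [-0.03,-0.02,-0.14],"turn": [0,-0.1273,0],"fingers": 1},
    {"delta_pos": [-0.034,-0.024,-0.16],"turn": [0,-0.1687,0],"fingers": 1},
    {"delta_pos": [-0.036,-0.025,-0.172],"turn": [0,-0.2101,0],"fingers": 1},
    {"delta_pos": [-0.036,-0.025,-0.175],"turn": [0,-0.2419,0],"fingers": 1},
    {"delta_pos": [-0.036,-0.025,-0.175],"turn": [0,-0.2499,0],"fingers": 1},
    {"delta_pos": [-0.036,-0.025,-0.175],"turn": [0,-0.2499,0],"fingers": 1},
  ],
)

```text
clock: 17.7
position: [0.3999, -0.25, 0.2997]
ee_rot: [0.988, 0.073, -0.137, 0.01]
ft_force: [-0.4, -0.4, -2.4]
grip_width: 0.296
grasp_force: 59.1
```

```bash
python3 d.py .42 .27 .30 50 -15
python3 - <<'E'
from h import *
T=camera("top");S=camera("scene")
im=np.zeros((600,800,3),np.uint8)
im[:300,:600]=cv2.resize(T["color"][170:260,300:480],(600,300),interpolation=cv2.INTER_CUBIC)
im[300:,:600]=cv2.resize(S["color"][110:230,270:510],(600,300),interpolation=cv2.INTER_CUBIC);save("s6",im)
w=pts(T); q=w[270:320,135:200].reshape(-1,3);q=q[q[:,2]>.03]; print("bottle",q.min(0),q.max(0))
g=w[125:190,120:240].reshape(-1,3);print("box",np.nanmin(g,0),np.nanmax(g,0))
o=get_obs();C=Rn.from_quat(o["ee_rot"])
for n,c in(("top",T),("scene",S)):
    w=pts(c); L=(w-o["position"])@C.as_matrix()
    m=(L[...,0]>-.15)&(L[...,0]<.1)&(abs(L[...,1])<.035)&(L[...,2]>-.06)&(L[...,2]<.08)&(w[...,2]>.15)
    h=cv2.cvtColor(c["color"],cv2.COLOR_RGB2HSV);orr=m&(h[...,0]<18)&(h[...,1]>140)&(h[...,2]>100)
    nl,Lb,st,ce=cv2.connectedComponentsWithStats(orr.astype(np.uint8))
    for i in range(1,nl):
        if st[i,4]>3: print(n,"or",st[i,4],w[Lb==i].mean(0).round(4),L[Lb==i].mean(0).round(4))
    for x0 in np.arange(-.12,.08,.015):
        k=m&(abs(L[...,0]-x0)<.0075)
        if k.sum()>4: print(n,x0.round(3),k.sum(),np.percentile(L[...,2][k],[5,50,95]).round(4),np.percentile(L[...,1][k],[5,95]).round(4),"wz",np.percentile(w[...,2][k],[5,95]).round(3))
E
```

```text
now [ 0.3999 -0.25    0.2997] x [ 0.952  0.142 -0.272] z [-0.269 -0.039 -0.962] t 17.7 F [-0.37 -0.42 -2.42] w 0.296 gf 59.1 q [ 0.63  0.15 -0.3   1.6   0.17  1.65 -1.1 ]
delta [ 0.0926 -0.5114 -0.0262] turn [-0.1932  0.0131 -0.699 ]
bottle [0.13103089 0.34912324 0.03002559] [0.23388061 0.43723409 0.28265495]
box [0.5153939  0.18349522 0.05325529] [0.72485176 0.58383303 0.20614081]
scene or 26 [ 0.3748 -0.2524  0.3224] [-0.03   -0.0016 -0.0147]
scene or 13 [ 0.4372 -0.2293  0.284 ] [ 0.0431 -0.0153  0.0045]
scene -0.075 36 [-0.0054  0.0125  0.0244] [-0.0154 -0.0083] wz [0.297 0.324]
scene -0.06 53 [-0.0083 -0.0004  0.0199] [-0.0159  0.0019] wz [0.297 0.324]
scene -0.045 63 [-0.0129 -0.0065  0.0148] [-0.015  0.009] wz [0.298 0.325]
scene -0.03 60 [-0.0174 -0.0112  0.0091] [-0.0159  0.0103] wz [0.298 0.325]
scene -0.015 186 [-0.0564 -0.027   0.0044] [-0.0268  0.0264] wz [0.3   0.359]
scene 0.0 117 [-0.0577 -0.0235  0.0027] [-0.0273  0.0233] wz [0.298 0.355]
scene 0.015 27 [-0.0585 -0.0389 -0.0091] [-0.023   0.0208] wz [0.304 0.352]
scene 0.03 29 [-0.0133 -0.0025  0.0107] [-0.0184 -0.0061] wz [0.281 0.304]
scene 0.045 39 [-0.0215 -0.0025  0.0086] [-0.0222 -0.0107] wz [0.28  0.309]
scene 0.06 6 [-0.0128  0.0007  0.0052] [-0.0208 -0.0131] wz [0.279 0.298]
```

View pics/s6.png

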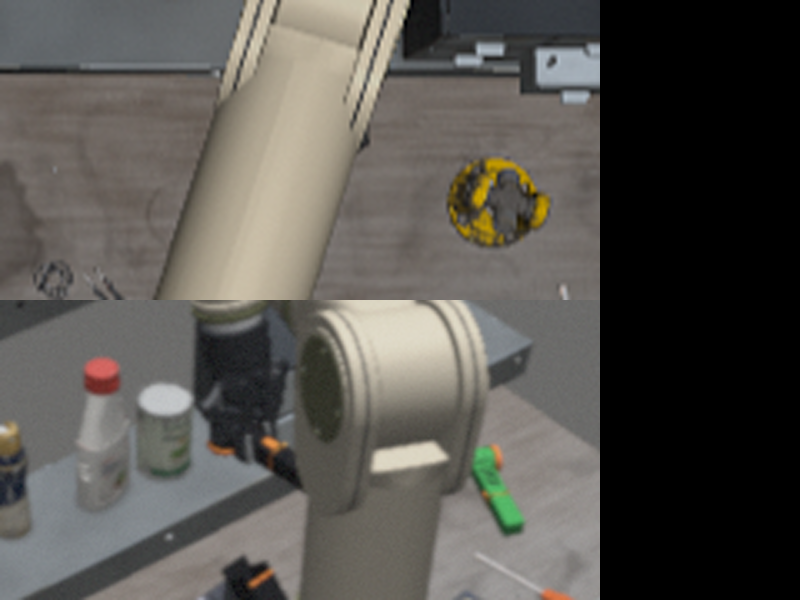

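The lamp is held level: the handle top is at z .324 to .325 along its length, and the lens ring is low at (220,448) in the crop. The yoke and the green look-alike are untouched. Now to hover over the tray.

```bash
python3 d.py .406 .311 .30 50 -15.6
```

```text
now [ 0.3996 -0.2503  0.3001] x [ 0.952  0.141 -0.272] z [-0.269 -0.04  -0.962] t 17.8 F [ 0.02 -0.04 -2.89] w 0.291 gf 59.1 q [ 0.63  0.15 -0.3   1.6   0.17  1.65 -1.1 ]
delta [ 0.085  -0.5544 -0.024 ] turn [-0.1962  0.003  -0.6989]
```

In the tool's units: -0.15 rad / 3.1416 = -0.0477.

move_arm(
  plan=[
    {"delta_pos": [0.003,-0.02,-0.001],"turn": [-0.0022,0,-0.008],"fingers": 1},
    {"delta_pos": [0.01,-0.065,-0.003],"turn": [-0.0073,0,-0.0255],"fingers": 1},
    {"delta_pos": [0.018,-0.12,-0.005],"turn": [-0.0134,0,-0.0477],"fingers": 1},
    {"delta_pos": [0.027,-0.175,-0.008],"turn": [-0.0197,0.0003,-0.07],"fingers": 1},
    {"delta_pos": [0.035,-0.23,-0.01],"turn": [-0.0258,0.0003,-0.0923],"fingers": 1},
    {"delta_pos": [0.044,-0.285,-0.012],"turn": [-0.0318,0.0003,-0.1146],"fingers": 1},
    {"delta_pos": [0.052,-0.34,-0.015],"turn": [-0.0382,0.0006,-0.1369],"fingers": 1},
    {"delta_pos": [0.061,-0.395,-0.017],"turn": [-0.0446,0.0006,-0.1592],"fingers": 1},
    {"delta_pos": [0.069,-0.45,-0.02],"turn": [-0.0509,0.0006,-0.1814],"fingers": 1},
    {"delta_pos": [0.077,-0.5,-0.022],"turn": [-0.0567,0.001,-0.2021],"fingers": 1},
    {"delta_pos": [0.083,-0.54,-0.024],"turn": [-0.0605,0.001,-0.2165],"fingers": 1},
    {"delta_pos": [0.085,-0.554,-0.024],"turn": [-0.0624,0.001,-0.2225],"fingers": 1},
  ],
)

```text
clock: 19.3
position: [0.4042, 0.3136, 0.2999]
ee_rot: [0.896, 0.422, -0.123, 0.057]
ft_force: [-0.4, -0.2, -1.6]
grip_width: 0.297
grasp_force: 59.3
```

```bash
python3 d.py .406 .311 .17 50 -15.6
```

```text
now [0.4042 0.3136 0.2999] x [ 0.614  0.742 -0.269] z [-0.173 -0.206 -0.963] t 19.3 F [-0.4  -0.23 -1.6 ] w 0.297 gf 59.3 q [-0.12  0.36 -0.84  1.43  0.25  1.74 -1.65]
delta [0.0341 0.0033 0.1254] turn [-0.0006 -0.      0.0069]
```

move_arm(
  plan=[
    {"delta_pos": [0.003,0,0.01],"turn": [0,0,0],"fingers": 1},
    {"delta_pos": [0.009,0.001,0.035],"turn": [0,0,0],"fingers": 1},
    {"delta_pos": [0.016,0.002,0.06],"turn": [0,0,0],"fingers": 1},
    {"delta_pos": [0.023,0.003,0.085],"turn": [0,0,0],"fingers": 1},
    {"delta_pos": [0.029,0.003,0.107],"turn": [0,0,0],"fingers": 1},
    {"delta_pos": [0.033,0.003,0.12],"turn": [0,0,0],"fingers": 1},
    {"delta_pos": [0.034,0.003,0.125],"turn": [0,0,0],"fingers": 1},
    {"delta_pos": [0.034,0.003,0.125],"turn": [0,0,0],"fingers": 1},
    {"delta_pos": [0.034,0.003,0.125],"turn": [0,0,0],"fingers": 1},
    {"delta_pos": [0.034,0.003,0.125],"turn": [0,0,0],"fingers": 1},
  ],
)

```text
clock: 20.55
position: [0.4077, 0.3086, 0.1708]
ee_rot: [0.898, 0.419, -0.123, 0.057]
ft_force: [0.6, 0.0, -2.6]
grip_width: 0.295
grasp_force: 59.3
```

```bash
python3 d.py .406 .311 .17 50 -15.6
python3 - <<'E'
from h import *
T=camera("top");S=camera("scene")
im=np.zeros((600,800,3),np.uint8)
im[:300,:600]=cv2.resize(T["color"][160:250,130:310],(600,300),interpolation=cv2.INTER_CUBIC)
im[300:,:600]=cv2.resize(S["color"][220:350,130:390],(600,300),interpolation=cv2.INTER_CUBIC);save("s7",im)
for n,c in(("top",T),("scene",S)):
    w=pts(c);h=cv2.cvtColor(c["color"],cv2.COLOR_RGB2HSV);m=(h[...,0]<18)&(h[...,1]>140)&(h[...,2]>100)&(w[...,2]>.1)&(w[...,2]<.25)&(w[...,1]>.2)&(w[...,1]<.45)&(w[...,0]>.3)&(w[...,0]<.5)
    nl,Lb,st,ce=cv2.connectedComponentsWithStats(m.astype(np.uint8))
    for i in range(1,nl):
        if st[i,4]>2: print(n,st[i].tolist(),w[Lb==i].mean(0).round(4),w[Lb==i].min(0).round(3),w[Lb==i].max(0).round(3))
    o=get_obs();e=np.array([.643,.766,0]);r=w-o["position"];a=r@e;l=r@np.array([-.766,.643,0])
    for x0 in np.arange(-.12,.08,.02):
        k=(abs(a-x0)<.01)&(abs(l)<.025)&(w[...,2]>.1)&(w[...,2]<.3)
        if k.sum()>4: print(n,x0.round(2),k.sum(),np.percentile(w[...,2][k],[3,50,97]).round(3),np.percentile(l[k],[5,95]).round(3))
E
```

```text
now [0.4077 0.3086 0.1708] x [ 0.618  0.739 -0.269] z [-0.173 -0.206 -0.963] t 20.55 F [ 0.64  0.02 -2.64] w 0.295 gf 59.3 q [-0.13  0.45 -0.81  1.61  0.31  1.5  -1.69]
delta [ 0.0009 -0.0028  0.0006] turn [-0.0007 -0.      0.0014]
scene [210, 277, 10, 6, 38] [0.3893 0.2901 0.1937] [0.377 0.279 0.188] [0.403 0.3   0.2  ]
scene [184, 289, 13, 4, 26] [0.4241 0.3527 0.1553] [0.417 0.337 0.148] [0.44  0.363 0.164]
scene -0.1 41 [0.164 0.184 0.195] [-0.005  0.016]
scene -0.08 102 [0.164 0.19  0.196] [-0.01   0.017]
scene -0.06 96 [0.166 0.189 0.197] [-0.008  0.015]
scene -0.04 104 [0.168 0.189 0.197] [-0.009  0.015]
scene -0.02 102 [0.165 0.19  0.198] [-0.007  0.017]
scene 0.0 281 [0.172 0.224 0.297] [-0.019  0.024]
scene 0.02 74 [0.153 0.232 0.277] [-0.007  0.024]
scene 0.04 58 [0.148 0.161 0.184] [0.009 0.022]
scene 0.06 66 [0.151 0.189 0.203] [-0.01   0.019]
```

View pics/s7.png

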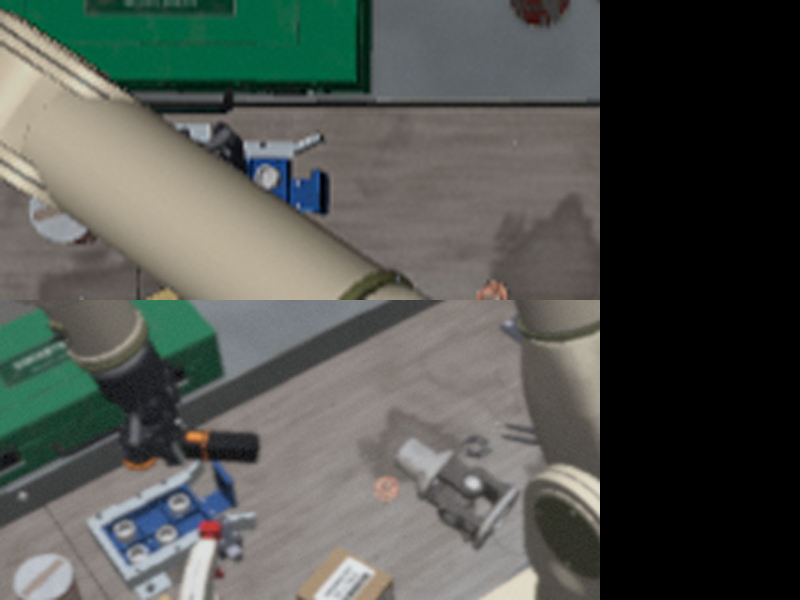

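In the scene crop the lamp is level, with its lens at (140,462) above the tray centre. The handle top is at z≈.19 to .197 throughout, the lens is at z≈.15, and the computed lens point (.435,.342) is about 3 mm from the tray centre. All caps stand and nothing touches the lamp. Handing in.

```bash
python3 -c "
from h import *
print(hand_in())"
```

```text
the job is handed in; nothing more can be done
None
```

I handed the job in at about 21 s: the tray is home behind the roller with all four caps standing, and the gripper holds the lamp level, lens down, about 15 cm above the tray's middle; no verdict came back.

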